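# Line up the clay heads on the drying board

## Task

Set the four clay heads out to dry in order of height, one upright in the middle of each square bat on the drying board: the tallest on the bat next to the water pot, then ever smaller to the smallest at the far end. Do not tip any head over.

Things in the scene. Friction and masses are not known exactly. Their poses are not given: they have to be found in the camera images.
- head_a_mid (a point): the smallest of four loose heads of dry grey-beige clay, standing on its flat neck with a small topknot: 54 mm tall, 40 mm across at its widest, which is a round upright band 26 to 39 mm above its foot the hair, slightly darker (grip it there, any way round; the face below stays within that width). Foot about 30 mm across. The point is on its upright axis, half-way up (27 mm above the foot). z up, x the way the face looks. Starts on the table.
- head_b_mid (a point): the second smallest of four loose heads of dry grey-beige clay, standing on its flat neck with a small topknot: 68 mm tall, 46 mm across at its widest, which is a round upright band 33 to 49 mm above its foot the hair, slightly darker (grip it there, any way round; the face below stays within that width). Foot about 34 mm across. The point is on its upright axis, half-way up (34 mm above the foot). z up, x the way the face looks. Starts on the table.
- head_c_mid (a point): the second tallest of four loose heads of dry grey-beige clay, standing on its flat neck with a small topknot: 82 mm tall, 52 mm across at its widest, which is a round upright band 39 to 59 mm above its foot the hair, slightly darker (grip it there, any way round; the face below stays within that width). Foot about 38 mm across. The point is on its upright axis, half-way up (41 mm above the foot). z up, x the way the face looks. Starts on the table.
- head_d_mid (a point): the tallest of four loose heads of dry grey-beige clay, standing on its flat neck with a small topknot: 96 mm tall, 58 mm across at its widest, which is a round upright band 46 to 69 mm above its foot the hair, slightly darker (grip it there, any way round; the face below stays within that width). Foot about 43 mm across. The point is on its upright axis, half-way up (48 mm above the foot). z up, x the way the face looks. Starts on the table.
- bat1: one of four alike square plywood bats, 72 x 72 x 6 mm, fixed in a row about 100 mm apart on a dark drying board (120 x 610 mm, 18 mm thick). Origin at the centre of its underside, so its top is 6 mm above the origin and 24 mm above the table; the row runs along its own y axis. The numbers of the bats do not follow the row.
- bat2: one of four alike square plywood bats, 72 x 72 x 6 mm, fixed in a row about 100 mm apart on a dark drying board (120 x 610 mm, 18 mm thick). Origin at the centre of its underside, so its top is 6 mm above the origin and 24 mm above the table; the row runs along its own y axis. The numbers of the bats do not follow the row.
- bat3: one of four alike square plywood bats, 72 x 72 x 6 mm, fixed in a row about 100 mm apart on a dark drying board (120 x 610 mm, 18 mm thick). Origin at the centre of its underside, so its top is 6 mm above the origin and 24 mm above the table; the row runs along its own y axis. The numbers of the bats do not follow the row.
- bat4: one of four alike square plywood bats, 72 x 72 x 6 mm, fixed in a row about 100 mm apart on a dark drying board (120 x 610 mm, 18 mm thick). Origin at the centre of its underside, so its top is 6 mm above the origin and 24 mm above the table; the row runs along its own y axis. The numbers of the bats do not follow the row.
- water_pot: open round steel water pot without handles, 70 mm across, 55 mm tall, fixed on the drying board at one end of the row (a square white plaster mould, 70 mm wide and 32 mm tall, is at the other), about 100 mm beyond the nearest bat. Origin at the centre of its underside.
There are look-alikes about, which are no part of the job. Leave any turquoise or yellow look-alike of the part that bears head_d_mid alone.

How it is judged:
By the outcome, as a careful person would: the job done as asked, in the order asked, and still so for the second after the job is handed in, with the robot touching nothing.
It also fails if it takes over 112 s, if anything falls off the work surface, if the arm or the gripper's body presses on something with over 40 N, if the wrist force passes 120 N, or if a joint passes its speed limit or range.

## Robot

A 7-joint arm with a two-finger parallel gripper is mounted at the origin on the work surface. World frame = base frame: x ahead of the robot, y to its left, z up, the work surface at z = 0. Lengths are in mm, angles in rad, forces in N, time in s.
With the tool pointing down it reaches from about 425 to 875 mm from the base axis. Payload 4.7 kg.
Tool frame: the origin (TCP) lies at the very end of the fingers, on their centre line; the grasp point (between the pads) lies 19 mm behind it; y points along the fingers, x is the direction in which the jaws open and shut, and the axes are right-handed (so a half turn about y gives the same grasp; the last joint's range is limited). The gripper opens to 87 mm and grips with 3 to 60 N. Pads are 19 mm wide; open, the fingers measure 117 mm over their backs; the gripper's body (75 mm by 190 mm) begins 51 mm behind the grasp point.
Start: joints at [1.329, 0.321, -0.07, 1.45, 0.023, 1.371, -0.057], TCP at [164.441, -628.876, 222.587] pointing down, gripper open.
Joint ranges: [-2.86, 2.86], [-0.3, 2.09], [-1.38, 1.24], [0.06, 2.45], [-1.56, 4.7], [0.09, 2.05], [-2.69, 2.69]. Speed limits (rad/s): [2.57, 2.57, 3.14, 3.14, 3.14, 3.14, 3.14].

## Interface

Orientations are given as [roll, pitch, yaw] about the fixed x, y, z axes, in that order (R = Rz(yaw) Ry(pitch) Rx(roll)).
In Python, from bench import bot, optics, ticket gives the robot as it stands.
- The arm moves only by the tool send_rows, never from a script. Its argument "plan" is a list of rows, each a list of 6 numbers: the shift along the world's x, y, z in mm, then the turn, a rotation vector about the world's x, y, z in degrees. In form: [[tx, ty, tz, ax, ay, az], ...]. A call has 1 to 10 rows; each row is the pose to reach, as a shift and turn from the pose commanded when the call began; what a row does not reach only later rows make up. A row lasts 1/12 s, in which the tool goes at most 41.7 mm and 7.16 degrees, less where a joint would pass 70% of its speed; a pose out of reach is approached as far as the arm can. A call with a gripper value outside its range is refused whole. "fingers" is the finger opening in mm, from 0 to 87, set as the call begins (left out, the last holds). The fingers move at their own pace and stop on an object; "newtons" is the grip in N (left out, the last holds). Time passes only in rows, so rows that repeat a pose let the fingers close. It gives the time, the measured TCP pose, the force and the opening at its end, in the units of the state.
- bot.sense(): the state, without advancing time (a new reading comes with each control period).
- optics.get_image(name): name is "scene" or "top" or "wrist"; returns (picture, depth): 400x640x3 uint8, red, green, blue; 400x640 float32, mm along the optical axis (not along the pixel's ray), 0 where there is no reading.
- optics.calibration(name): a dict with "fx", "fy", "cx", "cy" (pixels), "world_from_camera" (4x4, takes a point from camera to world coordinates). Camera axes: x right, y down, z forward; pixel columns grow to the right and rows downward; lengths in mm; the calibration is good to about 2 mm. A picture is of the moment at which its call begins: read the wrist's pose just before it. calibration takes no time and is no camera call; for the wrist camera it gives the pose at the moment of the call.
- ticket.close_job(): hands the job in, once; it reports no verdict.
The state is a dict: "t": time; "joints": joint angles; "qd": joint speeds; "effort": joint torques, N m; "tool_pos": TCP position; "ee_rot": TCP orientation; "contact_force": force on the tool from outside, world axes, zero at the start; "ft_torque": the same for the moment, N m; "finger_gap": opening from 0.0 (shut) to 1.0 (fully open).
Only numpy, scipy, OpenCV 4.12 (cv2) and the standard library are available. Lean on these libraries where they do the work, as an engineer would, in place of code of your own. Each camera call takes 0.05 s, during which the arm holds its last target.

## Working session

There is one attempt and no reset: what is moved stays moved. The work goes in short steps, Python scripts to look and compute and a tool call to move; the robot and the scene stay as the last step left them, time stands still between calls to the robot, and variables do not carry over. Pictures are saved under pics/ and viewed, and the job is handed in when it is done.

Besides the shell and the picture viewer there is one more tool, called after ">>>" by a JSON object that holds its "op" and its "data", one argument or row to a line. send_rows: Moves the arm, as the interface text tells. Its arguments: {"type":"object","properties":{"plan":{"type":"array"},"fingers":{"type":"number"},"newtons":{"type":"number"}},"required":["plan"]}

```bash
mkdir -p pics; ls; python3 - <<'E'
from bench import bot, optics, ticket
import cv2
print(bot.sense())
for n in ["scene","top","wrist"]:
    p,d=optics.get_image(n); cv2.imwrite(f"pics/{n}0.png",p[:,:,::-1])
    import numpy as np
    np.savez(f"pics/{n}0.npz",p=p,d=d,**{k:v for k,v in optics.calibration(n).items()})
    print(n,optics.calibration(n))
E
```

```text
pics
{'t': 0.0, 'joints': array([ 1.32912465,  0.32178604, -0.07008734,  1.45168947,  0.02258653,
        1.37080691, -0.05691938]), 'qd': array([ 0.00028968, -0.00075239,  0.00041791, -0.00070989, -0.00073602,
       -0.00147755,  0.00132569]), 'effort': array([ 9.50255926e-04, -4.91294074e+01, -4.03361712e-01, -3.12526882e+01,
       -6.37930096e-02,  4.37905372e-02,  1.61596613e-04]), 'tool_pos': array([ 164.25935534, -628.31934253,  221.47827961]), 'ee_rot': array([-1.57088271,  0.00190092, -1.31501343]), 'contact_force': array([ 1.03849557,  0.100364  , -0.60269766]), 'ft_torque': array([-0.06588987, -0.00879883, -0.02010199]), 'finger_gap': 1.0000332287823765}
scene {'fx': 496.0323648112918, 'fy': 496.0323648112918, 'cx': 324.4419135355122, 'cy': 205.57729860500933, 'world_from_camera': array([[ 2.77947273e-01,  6.46839514e-01, -7.10171780e-01,
         1.22867520e+03],
       [ 9.60481489e-01, -1.98571383e-01,  1.95050546e-01,
        -1.86300232e+02],
       [-1.48533918e-02, -7.36320616e-01, -6.76469753e-01,
         7.52819611e+02],
       [ 0.00000000e+00,  0.00000000e+00,
[... 285 characters left out ...]
09926599e-02, -3.90372007e-03,
        -3.17049276e+00],
       [ 6.19295483e-03, -2.16654564e-01, -9.76228686e-01,
         8.78794916e+02],
       [ 0.00000000e+00,  0.00000000e+00,  0.00000000e+00,
         1.00000000e+00]])}
wrist {'fx': 278.90151430690474, 'fy': 278.90151430690474, 'cx': 318.7368439192421, 'cy': 197.6914477339408, 'world_from_camera': array([[ 2.54357166e-01, -9.25224277e-01, -2.81535912e-01,
         2.42404075e+02],
       [-9.67109346e-01, -2.43760466e-01, -7.26660099e-02,
        -6.08701418e+02],
       [-1.39496870e-03,  2.90759132e-01, -9.56795266e-01,
         3.83486312e+02],
       [ 0.00000000e+00,  0.00000000e+00,  0.00000000e+00,
         1.00000000e+00]])}
```

View pics/scene0.png

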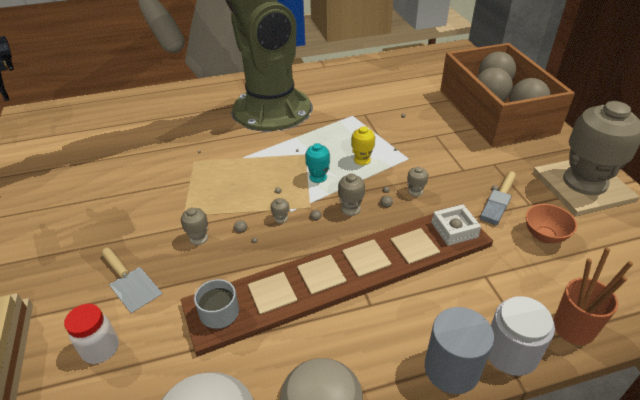

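View pics/top0.png

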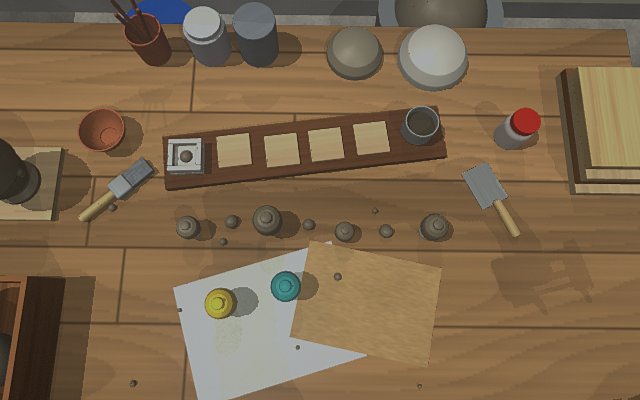

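View pics/wrist0.png

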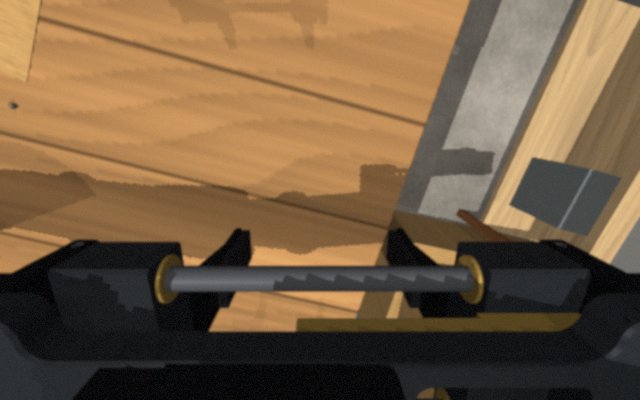

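```bash
cat > h.py <<'E'
import numpy as np, cv2
def cloud(p,d,c):
    v,u=np.mgrid[0:400,0:640]
    X=np.stack([(u-c['cx'])/c['fx']*d,(v-c['cy'])/c['fy']*d,d,np.ones_like(d)],-1)
    W=X@np.array(c['world_from_camera']).T
    W[d<=0]=np.nan
    return W[...,:3]
def pix2plane(u,v,z,c):
    T=np.array(c['world_from_camera']); r=T[:3,:3]@np.array([(u-c['cx'])/c['fx'],(v-c['cy'])/c['fy'],1]); o=T[:3,3]
    return o+r*(z-o[2])/r[2]
def fit(xy):
    A=np.c_[2*xy,np.ones(len(xy))];b=(xy**2).sum(1)
    s=np.linalg.lstsq(A,b,rcond=None)[0]; return s[:2],np.sqrt(s[2]+s[0]**2+s[1]**2)
E
cat > m.py <<'E'
from h import *
C={};Z={}
for n in ["scene","top"]:
    z=np.load(f"pics/{n}0.npz");Z[n]=z;C[n]=cloud(z['p'],z['d'].astype(float),z)
W=C["top"]
print("bats")
for (u,v) in [(234,150),(282,150),(326,144),(371,138),(421,125),(184,156)]:
    print(u,v,pix2plane(u,v,24,Z['top']).round(), np.nanmedian(W[v-2:v+3,u-2:u+3].reshape(-1,3),0).round(1))
print("table",np.nanmedian(W[235:240,480:490,2]))
for name,Wn in C.items():
  m=(Wn[...,2]>7)&(Wn[...,0]>400)&(Wn[...,0]<575)&(abs(Wn[...,1])<400)
  k,l,s,ce=cv2.connectedComponentsWithStats(m.astype(np.uint8))
  print(name)
  for i in range(1,k):
    if s[i,4]<25: continue
    P=Wn[l==i]; h=P[:,2].max(); r=P[(P[:,2]>h*.48)&(P[:,2]<h*.72)]
    f=fit(r[:,:2]) if len(r)>8 else None
    print(ce[i].round(),s[i,4],"h",round(h,1),P.min(0).round(),P.max(0).round(),f)
E
python3 m.py
```

```text
bats
234 150 [625. 161.  24.] [625.1 161.1  24. ]
282 150 [627.  58.  24.] [626.5  57.8  24.7]
326 144 [641. -37.  24.] [641.3 -36.8  24.8]
371 138 [ 656. -135.   24.] [ 655.9 -134.4   24.9]
421 125 [ 688. -245.   24.] [ 675.  -236.    53.9]
184 156 [610. 267.  24.] [603.1 260.7  45.7]
table 1.1670763511132236
scene
[417. 179.] 436 h 70.3 [436. 220.   7.] [479. 262.  70.] (array([454.16881978, 243.80739087]), np.float64(21.86306822734689))
[351. 192.] 840 h 98.5 [449.  53.   7.] [497. 110.  98.] (array([466.94748545,  82.673693  ]), np.float64(27.895774034564262))
[494. 202.] 231 h 24.1 [521. 348.  14.] [575. 400.  24.] (array([564.3708129 , 375.75135873]), np.float64(16.92693582972567))
[386. 201.] 106 h 22.4 [465. 150.   7.] [489. 177.  22.] (array([475.00906841, 163.60802626]), np.float64(11.055958575919064))
[280. 208.] 323 h 57.4 [434. -92.   7.] [471. -53.  57.] (array([450.73041485, -72.55029469]), np.float64(18.417548243005722))
[195. 224.] 721 h 85.4 [ 442. -276.    7.] [ 486. -225.   85.] (array([ 459.33423524, -250.38853988]), np.float64(24.82490385249402))
[315. 214.] 83 
[... 1221 characters left out ...]
([472.89879019, 162.2568477 ]), np.float64(11.781379648251098))
[188. 227.] 463 h 70.9 [431. 219.   7.] [475. 263.  71.] (array([453.71492934, 242.23494476]), np.float64(22.40475428281146))
[308. 224.] 106 h 20.0 [457. -13.   8.] [479.  11.  20.] (array([467.73152429,  -0.57447772]), np.float64(9.69106377620174))
[344. 231.] 314 h 57.9 [430. -94.  26.] [468. -55.  58.] (array([449.82850302, -74.13950202]), np.float64(19.36679232015215))
[386. 231.] 149 h 24.3 [ 442. -176.    8.] [ 469. -149.   24.] (array([ 456.11311263, -162.67046299]), np.float64(11.373131813954366))
[223. 241.] 35 h 12.5 [424. 171.   7.] [437. 184.  12.] (array([430.45948936, 178.2284289 ]), np.float64(6.830979009207963))
```

```bash
cat > b.py <<'E'
from h import *
for n in ["top","scene"]:
    z=np.load(f"pics/{n}0.npz"); W=cloud(z['p'],z['d'].astype(float),z)
    hsv=cv2.cvtColor(z['p'],cv2.COLOR_RGB2HSV)
    m=((W[...,2]>16)&(W[...,2]<34)&(W[...,0]>560)&(W[...,0]<740)&(abs(W[...,1])<215)&(hsv[...,2]>140)).astype(np.uint8)
    m=cv2.morphologyEx(m,cv2.MORPH_OPEN,np.ones((5,5)))
    k,l,s,ce=cv2.connectedComponentsWithStats(m)
    for i in range(1,k):
        if s[i,4]<300: continue
        cs,_=cv2.findContours((l==i).astype(np.uint8),0,2)
        q=np.array([pix2plane(u,v,24,z)[:2] for u,v in cs[0][:,0]],np.float32)
        r=cv2.minAreaRect(q); print(n,np.round(r[0],1),np.round(r[1],1),round(r[2],1),np.nanmean(W[l==i],0).round(1))
E
python3 b.py
```

```text
top [ 657.9 -134.6] [70.5 70.6] 7.6 [ 657.5 -134.5   24.9]
top [642.  -36.2] [70.4 70.2] 7.7 [641.5 -36.5  24.6]
top [626.1 162.2] [70.5 70.4] 7.7 [625.7 161.9  24.6]
top [628.   59.2] [70.6 70.6] 7.7 [627.5  59.4  24.7]
scene [626.9 164.3] [73.9 73. ] 7.6 [628.5 163.5  24.6]
scene [628.6  61.1] [74.2 73. ] 7.8 [629.8  60.7  24.5]
scene [642.8 -34.6] [74. 72.] 7.4 [644.2 -34.7  24.6]
scene [ 658.8 -133. ] [73.8 71.9] 7.7 [ 660.4 -133.2   24.6]
```

>>> {"op": "send_rows", "data": {
  "plan": [
    [15, 19, 0, 0, 0, 4],
    [44, 57, 0, 0, 0, 10],
    [74, 94, 0, 0, 0, 17],
    [103, 132, 0, 0, 0, 24],
    [133, 170, 0, 0, 0, 31],
    [162, 207, 0, 0, 0, 37],
    [192, 245, 0, 0, 0, 44],
    [221, 283, 0, 0, 0, 51],
    [251, 320, 0, 0, 0, 57],
    [265, 340, 0, 0, 0, 63]
  ],
  "fingers": 80,
  "newtons": 15
}}

```text
t: 0.98
tool_pos: [410.9, -312.4, 222.6]
ee_rot: [-1.571, -0.0, -0.21]
contact_force: [0.3, -0.9, -0.3]
finger_gap: 0.919
```

>>> {"op": "send_rows", "data": {
  "plan": [
    [10, 13, -5, 0, 0, 7],
    [25, 32, -30, 0, 0, 14],
    [29.6, 37.5, -65, 0, 0, 20],
    [29.6, 37.5, -90, 0, 0, 20],
    [29.6, 37.5, -102.6, 0, 0, 20],
    [29.6, 37.5, -102.6, 0, 0, 20],
    [29.6, 37.5, -102.6, 0, 0, 20]
  ]
}}

```text
t: 1.57
tool_pos: [439.3, -276.5, 119.6]
ee_rot: [-1.57, 0.001, 0.134]
contact_force: [0.3, 1.1, 0.5]
finger_gap: 0.921
```

```bash
cat > snap.py <<'E'
import sys
from bench import bot, optics
from h import *
tag=sys.argv[1]
s=bot.sense(); print(s['t'],s['tool_pos'].round(1),s['ee_rot'].round(3),s['contact_force'].round(1),s['finger_gap'])
for n in sys.argv[2:]:
    c=optics.calibration(n); p,d=optics.get_image(n); cv2.imwrite(f"pics/{n}_{tag}.png",p[:,:,::-1]); np.savez(f"pics/{n}_{tag}.npz",p=p,d=d,**c)
E
python3 snap.py c1 wrist scene
```

```text
1.5667 [ 439.3 -276.5  119.6] [-1.57e+00  1.00e-03  1.34e-01] [0.3 1.1 0.5] 0.9206194484054899
```

View pics/wrist_c1.png

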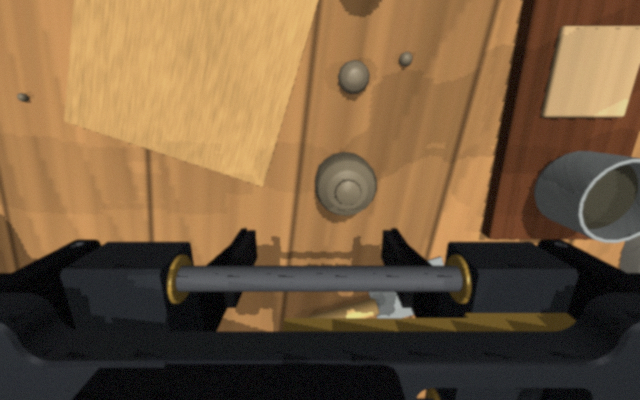

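View pics/scene_c1.png

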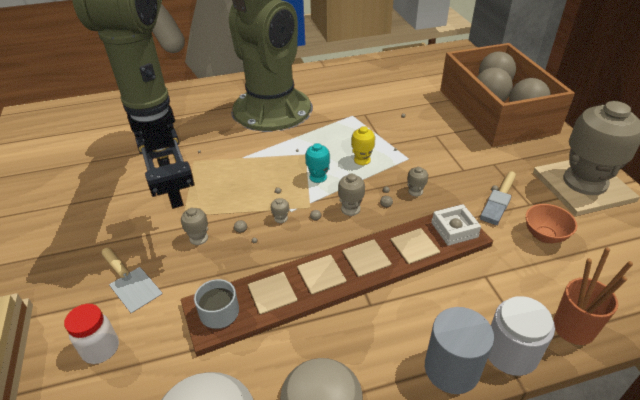

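```bash
cat > w.py <<'E'
import sys
from h import *
z=np.load(f"pics/{sys.argv[1]}.npz"); x,y,h=map(float,sys.argv[2:5])
W=cloud(z['p'],z['d'].astype(float),z)
m=(np.hypot(W[...,0]-x,W[...,1]-y)<45)&(W[...,2]>5)&(W[...,2]<h+6)
P=W[m]; print(len(P),P.max(0).round(1),P.min(0).round(1))
r=P[(P[:,2]>h*.48)&(P[:,2]<h*.72)]; print("band",len(r),fit(r[:,:2]) if len(r)>5 else'')
t=P[P[:,2]>h*.93]; print("top",len(t),t.mean(0).round(1))
E
python3 w.py wrist_c1 459 -251 82
```

```text
3117 [ 484.3 -225.4   83.3] [ 432.5 -275.2   29.4]
band 193 (array([ 458.39193576, -251.11024375]), np.float64(25.610121373182412))
top 538 [ 457.9 -250.1   80.6]
```

>>> {"op": "send_rows", "data": {
  "plan": [
    [10, 13, 0, 0, 0, 0],
    [19.2, 25.5, 0, 0, 0, 0],
    [19.2, 25.5, -10, 0, 0, 0],
    [19.2, 25.5, -35, 0, 0, 0],
    [19.2, 25.5, -60, 0, 0, 0],
    [19.2, 25.5, -80, 0, 0, 0],
    [19.2, 25.5, -89.6, 0, 0, 0],
    [19.2, 25.5, -89.6, 0, 0, 0]
  ]
}}

```text
t: 2.33
tool_pos: [457.1, -251.2, 28.4]
ee_rot: [-1.569, 0.003, 0.133]
contact_force: [0.2, 0.3, 0.4]
finger_gap: 0.916
```

>>> {"op": "send_rows", "data": {
  "plan": [
    [0, 0, 0, 0, 0, 0],
    [0, 0, 0, 0, 0, 0],
    [0, 0, 0, 0, 0, 0],
    [0, 0, 0, 0, 0, 0],
    [0, 0, 0, 0, 0, 0],
    [0, 0, 0, 0, 0, 0]
  ],
  "fingers": 40,
  "newtons": 20
}}

```text
t: 2.83
tool_pos: [459.1, -251.7, 31.1]
ee_rot: [-1.572, -0.0, 0.134]
contact_force: [-1.6, -0.3, 3.5]
finger_gap: 0.59
```

>>> {"op": "send_rows", "data": {
  "plan": [
    [0, 0, 3, 0, 0, 0],
    [0, 0, 12, 0, 0, 0],
    [0, 0, 30, 0, 0, 0],
    [0, 0, 55, 0, 0, 0],
    [0, 0, 85, 0, 0, 0],
    [0, 0, 110, 0, 0, 0],
    [0, 0, 125, 0, 0, 0],
    [0, 0, 130, 0, 0, 0]
  ]
}}

```text
t: 3.5
tool_pos: [460.6, -251.8, 164.0]
ee_rot: [-1.575, -0.004, 0.134]
contact_force: [0.7, -0.4, -3.0]
finger_gap: 0.591
```

>>> {"op": "send_rows", "data": {
  "plan": [
    [6, 7, 0, 0, 0, 0],
    [22, 26, 0, 0, 0, 0],
    [44, 52, 0, 0, 0, 0],
    [68, 79, 0, 0, 0, 0],
    [92, 107, 0, 0, 0, 0],
    [116, 135, 0, 0, 0, 0],
    [140, 164, 0, 0, 0, 0],
    [162, 190, 0, 0, 0, 0],
    [177, 208, 0, 0, 0, 0],
    [184, 215.5, 0, 0, 0, 0]
  ]
}}

```text
t: 4.33
tool_pos: [643.6, -29.4, 158.3]
ee_rot: [-1.566, 0.001, 0.14]
contact_force: [0.3, 0.6, -0.6]
finger_gap: 0.586
```

```bash
python3 snap.py c2 scene top wrist
```

```text
4.3333 [643.6 -29.4 158.3] [-1.566e+00  1.000e-03  1.400e-01] [ 0.3  0.6 -0.6] 0.586104669116819
```

View pics/scene_c2.png

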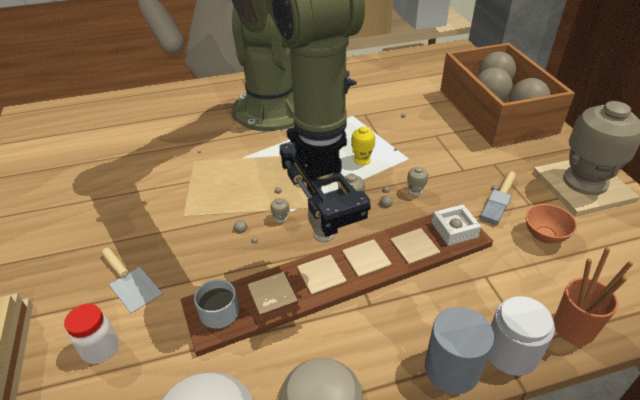

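View pics/wrist_c2.png

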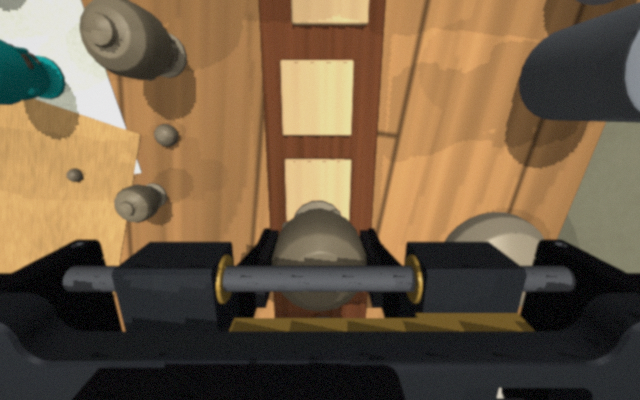

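>>> {"op": "send_rows", "data": {
  "plan": [
    [0, 0, 0, 0, 0, 0],
    [0, 0, -5, 0, 0, 0],
    [0, 0, -20, 0, 0, 0],
    [0, 0, -45, 0, 0, 0],
    [0, 0, -70, 0, 0, 0],
    [0, 0, -90, 0, 0, 0],
    [0, 0, -98, 0, 0, 0],
    [0, 0, -100, 0, 0, 0],
    [0, 0, -100, 0, 0, 0],
    [0, 0, -100, 0, 0, 0]
  ]
}}

```text
t: 5.32
tool_pos: [643.8, -36.2, 61.9]
ee_rot: [-1.571, -0.002, 0.133]
contact_force: [-0.1, 0.2, -1.8]
finger_gap: 0.59
```

>>> {"op": "send_rows", "data": {
  "plan": [
    [0, 0, -2, 0, 0, 0],
    [0, 0, -4, 0, 0, 0],
    [0, 0, -5.5, 0, 0, 0],
    [0, 0, -5.5, 0, 0, 0],
    [0, 0, -5.5, 0, 0, 0],
    [0, 0, -5.5, 0, 0, 0],
    [0, 0, -5.5, 0, 0, 0]
  ]
}}

```text
t: 5.9
tool_pos: [643.3, -35.7, 55.2]
ee_rot: [-1.571, -0.001, 0.134]
contact_force: [0.3, -0.2, -1.4]
finger_gap: 0.587
```

```bash
python3 snap.py c3 scene top; python3 w.py scene_c3 642 -35 100
```

```text
5.9 [643.3 -35.7  55.2] [-1.571e+00 -1.000e-03  1.340e-01] [ 0.3 -0.2 -1.4] 0.5870507359788601
1007 [686.7   8.8 105.7] [601.1 -79.7  14.9]
band 52 (array([654.32829126, -52.14712783]), np.float64(7.714327852915235))
top 31 [616.7 -43.3  99.8]
```

View pics/scene_c3.png

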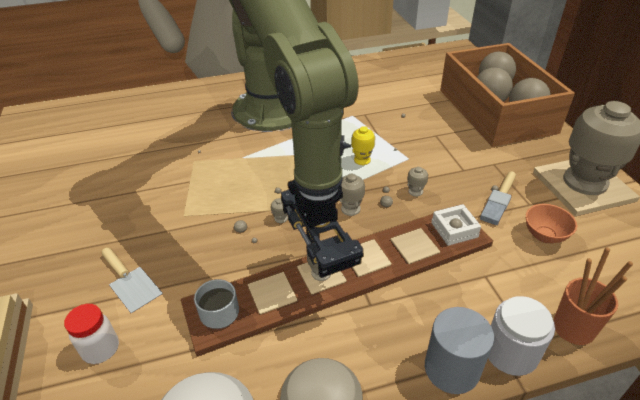

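>>> {"op": "send_rows", "data": {
  "plan": [
    [0, 0, -1, 0, 0, 0],
    [0, 0, -1, 0, 0, 0],
    [0, 0, -1, 0, 0, 0],
    [0, 0, -1, 0, 0, 0]
  ]
}}

```text
t: 6.33
tool_pos: [643.3, -35.8, 55.1]
ee_rot: [-1.571, -0.001, 0.134]
contact_force: [-1.9, 0.4, 4.7]
finger_gap: 0.586
```

>>> {"op": "send_rows", "data": {
  "plan": [
    [0, 0, 0, 0, 0, 0],
    [0, 0, 0, 0, 0, 0],
    [0, 0, 0, 0, 0, 0],
    [0, 0, 0, 0, 0, 0],
    [0, 0, 0, 0, 0, 0]
  ],
  "fingers": 80
}}

```text
t: 6.75
tool_pos: [642.7, -35.7, 53.6]
ee_rot: [-1.571, 0.0, 0.134]
contact_force: [0.4, -0.2, 0.5]
finger_gap: 0.866
```

>>> {"op": "send_rows", "data": {
  "plan": [
    [0, 0, 5, 0, 0, 0],
    [0, 0, 25, 0, 0, 0],
    [0, 0, 50, 0, 0, 0],
    [0, 0, 80, 0, 0, 0],
    [0, 0, 105, 0, 0, 0],
    [0, 0, 115, 0, 0, 0],
    [0, 0, 115, 0, 0, 0]
  ]
}}

```text
t: 7.33
tool_pos: [644.8, -35.5, 172.4]
ee_rot: [-1.572, -0.006, 0.134]
contact_force: [0.2, 0.6, -0.5]
finger_gap: 0.923
```

>>> {"op": "send_rows", "data": {
  "plan": [
    [-10, 7, 0, 0, 0, 0],
    [-35, 23, 0, 0, 0, 0],
    [-65, 43, 0, 0, 0, 0],
    [-95, 63, 0, 0, 0, 0],
    [-125, 83, 0, 0, 0, 0],
    [-152, 101, 0, 0, 0, 0],
    [-170, 113, 0, 0, 0, 0],
    [-176, 107, 0, 0, 0, 0],
    [-176, 107, 0, 0, 0, 0],
    [-176, 107, 0, 0, 0, 0]
  ]
}}

```text
t: 8.17
tool_pos: [466.8, 70.0, 168.1]
ee_rot: [-1.572, 0.001, 0.132]
contact_force: [-0.1, 0.1, 0.2]
finger_gap: 0.92
```

```bash
python3 snap.py d1 scene top wrist; python3 w.py scene_d1 642 -35 106;python3 w.py top_d1 642 -35 106; python3 w.py wrist_d1 467 82 96
```

```text
8.1667 [466.8  70.  168.1] [-1.572e+00  1.000e-03  1.320e-01] [-0.1  0.1  0.2] 0.9203770676513723
1795 [686.8   9.7 110.2] [601.9 -79.8  15.5]
band 169 (array([644.74211996, -35.3024959 ]), np.float64(22.785290922851427))
top 128 [646.  -36.4 103.3]
1353 [680.6   8.7 110.9] [597.8 -78.6  15.9]
band 55 (array([643.80073409, -36.86851283]), np.float64(25.907976878949942))
top 114 [640.8 -36.5 103.8]
2820 [494.8 111.2  97. ] [437.6  56.1  39.1]
band 163 (array([466.1697399,  82.3728558]), np.float64(28.6539831021173))
top 479 [465.9  83.7  94.4]
```

View pics/top_d1.png

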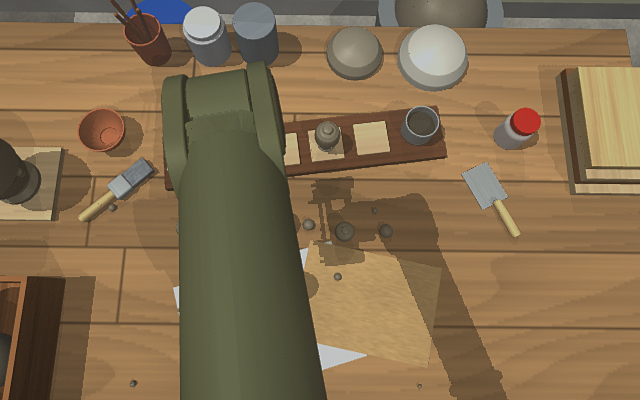

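View pics/wrist_d1.png

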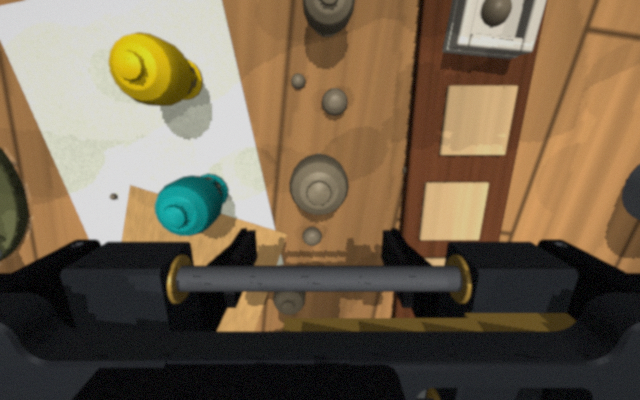

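>>> {"op": "send_rows", "data": {
  "plan": [
    [0, 6, -10, 0, 0, 0],
    [-0.3, 11, -35, 0, 0, 0],
    [-0.3, 11, -65, 0, 0, 0],
    [-0.3, 11, -95, 0, 0, 0],
    [-0.3, 11, -120, 0, 0, 0],
    [-0.3, 11, -130, 0, 0, 0],
    [-0.3, 11, -130, 0, 0, 0],
    [-0.3, 11, -130, 0, 0, 0],
    [-0.3, 11, -130, 0, 0, 0]
  ]
}}

```text
t: 9.07
tool_pos: [468.0, 82.7, 40.1]
ee_rot: [-1.571, -0.002, 0.134]
contact_force: [-0.5, -0.3, -0.1]
finger_gap: 0.92
```

>>> {"op": "send_rows", "data": {
  "plan": [
    [0, 0, 0, 0, 0, 0],
    [0, 0, 0, 0, 0, 0],
    [0, 0, 0, 0, 0, 0],
    [0, 0, 0, 0, 0, 0],
    [0, 0, 0, 0, 0, 0],
    [0, 0, 0, 0, 0, 0]
  ],
  "fingers": 45,
  "newtons": 25
}}

```text
t: 9.57
tool_pos: [466.6, 82.1, 39.3]
ee_rot: [-1.571, 0.0, 0.134]
contact_force: [-3.5, -0.1, 6.0]
finger_gap: 0.658
```

>>> {"op": "send_rows", "data": {
  "plan": [
    [0, 0, 3, 0, 0, 0],
    [0, 0, 12, 0, 0, 0],
    [0, 0, 30, 0, 0, 0],
    [0, 0, 55, 0, 0, 0],
    [0, 0, 85, 0, 0, 0],
    [0, 0, 110, 0, 0, 0],
    [0, 0, 128, 0, 0, 0],
    [0, 0, 135, 0, 0, 0],
    [0, 0, 135, 0, 0, 0]
  ]
}}

```text
t: 10.32
tool_pos: [467.8, 82.5, 175.7]
ee_rot: [-1.572, -0.004, 0.134]
contact_force: [0.3, 0.1, -3.3]
finger_gap: 0.657
```

>>> {"op": "send_rows", "data": {
  "plan": [
    [6, -7, 0, 0, 0, 0],
    [23, -26, 0, 0, 0, 0],
    [46, -52, 0, 0, 0, 0],
    [70, -79, 0, 0, 0, 0],
    [95, -107, 0, 0, 0, 0],
    [120, -135, 0, 0, 0, 0],
    [145, -163, 0, 0, 0, 0],
    [168, -189, 0, 0, 0, 0],
    [184, -207, 0, 0, 0, 0],
    [192, -216.3, 0, 0, 0, 0]
  ]
}}

```text
t: 11.15
tool_pos: [659.0, -139.3, 169.6]
ee_rot: [-1.571, 0.004, 0.129]
contact_force: [-0.2, -0.5, -1.4]
finger_gap: 0.658
```

>>> {"op": "send_rows", "data": {
  "plan": [
    [0, 0, 0, 0, 0, 0],
    [0, 0, 0, 0, 0, 0],
    [0, 0, -10, 0, 0, 0],
    [0, 0, -35, 0, 0, 0],
    [0, 0, -65, 0, 0, 0],
    [0, 0, -90, 0, 0, 0],
    [0, 0, -102, 0, 0, 0],
    [0, 0, -105, 0, 0, 0],
    [0, 0, -105, 0, 0, 0],
    [0, 0, -105, 0, 0, 0]
  ]
}}

```text
t: 11.98
tool_pos: [659.6, -133.6, 70.4]
ee_rot: [-1.571, -0.002, 0.134]
contact_force: [0.5, 0.6, -2.2]
finger_gap: 0.66
```

>>> {"op": "send_rows", "data": {
  "plan": [
    [0, 0, -2, 0, 0, 0],
    [0, 0, -4, 0, 0, 0],
    [0, 0, -5.5, 0, 0, 0],
    [0, 0, -5.5, 0, 0, 0],
    [0, 0, -5.5, 0, 0, 0],
    [0, 0, -6.5, 0, 0, 0],
    [0, 0, -6.5, 0, 0, 0],
    [0, 0, -6.5, 0, 0, 0]
  ]
}}

```text
t: 12.65
tool_pos: [658.8, -134.2, 63.4]
ee_rot: [-1.571, -0.0, 0.134]
contact_force: [-3.2, -0.8, 4.7]
finger_gap: 0.659
```

>>> {"op": "send_rows", "data": {
  "plan": [
    [0, 0, 0, 0, 0, 0],
    [0, 0, 0, 0, 0, 0],
    [0, 0, 0, 0, 0, 0],
    [0, 0, 0, 0, 0, 0],
    [0, 0, 0, 0, 0, 0]
  ],
  "fingers": 80
}}

```text
t: 13.07
tool_pos: [658.7, -134.0, 62.1]
ee_rot: [-1.571, -0.0, 0.134]
contact_force: [0.0, -0.1, -0.3]
finger_gap: 0.895
```

>>> {"op": "send_rows", "data": {
  "plan": [
    [0, 0, 5, 0, 0, 0],
    [0, 0, 25, 0, 0, 0],
    [0, 0, 50, 0, 0, 0],
    [0, 0, 80, 0, 0, 0],
    [0, 0, 105, 0, 0, 0],
    [0, 0, 115, 0, 0, 0],
    [0, 0, 115, 0, 0, 0]
  ]
}}

```text
t: 13.65
tool_pos: [660.6, -134.0, 181.1]
ee_rot: [-1.573, -0.006, 0.134]
contact_force: [0.6, 0.1, 0.2]
finger_gap: 0.919
```

>>> {"op": "send_rows", "data": {
  "plan": [
    [-10, 3, 0, 0, 0, 0],
    [-35, 8, 0, 0, 0, 0],
    [-65, 15, 0, 0, 0, 0],
    [-95, 22, 0, 0, 0, 0],
    [-125, 30, 0, 0, 0, 0],
    [-155, 36, 0, 0, 0, 0],
    [-185, 43, -20, 0, 0, 0],
    [-203, 49, -40, 0, 0, 0],
    [-208, 50, -50, 0, 0, 0],
    [-208, 50, -50, 0, 0, 0]
  ]
}}

```text
t: 14.48
tool_pos: [447.1, -83.9, 124.2]
ee_rot: [-1.57, 0.006, 0.133]
contact_force: [0.4, -0.1, 0.6]
finger_gap: 0.919
```

```bash
python3 snap.py a1 scene top wrist; python3 w.py scene_a1 658 -134 120;python3 w.py top_a1 658 -134 120; python3 w.py wrist_a1 450 -73.5 54
```

```text
14.4833 [447.1 -83.9 124.2] [-1.57   0.006  0.133] [ 0.4 -0.1  0.6] 0.9185870388104195
2196 [702.  -89.2 122.6] [ 625.  -178.6   14.7]
band 258 (array([ 659.24573908, -133.27933435]), np.float64(26.979459285465147))
top 148 [ 661.9 -133.7  117.7]
3 [ 682.2 -135.4  105.9] [ 681.4 -141.2  104. ]
band 0 
top 0 [nan nan nan]
1441 [469.3 -52.9  55.4] [430.  -92.3  26.6]
band 107 (array([449.54560042, -72.57798924]), np.float64(19.58672163207899))
top 225 [449.4 -72.   52.9]w.py:8: RuntimeWarning: Mean of empty slice.
  t=P[P[:,2]>h*.93]; print("top",len(t),t.mean(0).round(1))
  ret = um.true_divide(
```

View pics/scene_a1.png

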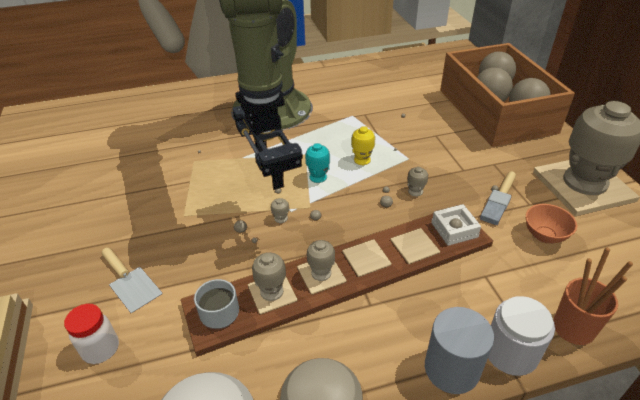

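View pics/wrist_a1.png

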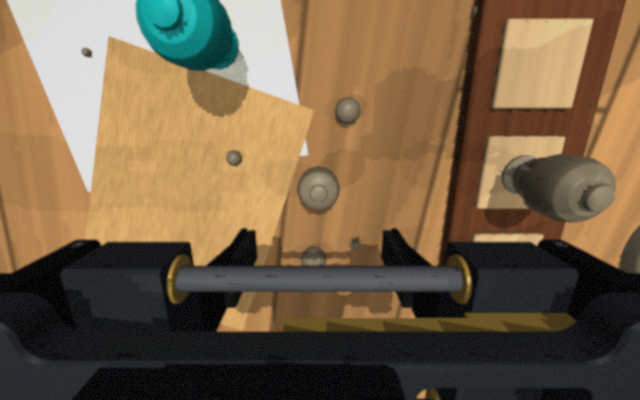

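>>> {"op": "send_rows", "data": {
  "plan": [
    [-0.4, 6, 0, 0, 0, 0],
    [-0.4, 11, -10, 0, 0, 0],
    [-0.4, 11, -35, 0, 0, 0],
    [-0.4, 11, -65, 0, 0, 0],
    [-0.4, 11, -90, 0, 0, 0],
    [-0.4, 11, -100, 0, 0, 0],
    [-0.4, 11, -100, 0, 0, 0],
    [-0.4, 11, -100, 0, 0, 0],
    [-0.4, 11, -100, 0, 0, 0]
  ],
  "fingers": 65
}}

```text
t: 15.38
tool_pos: [451.7, -72.9, 28.7]
ee_rot: [-1.571, -0.002, 0.134]
contact_force: [-1.1, -0.4, 1.0]
finger_gap: 0.75
```

>>> {"op": "send_rows", "data": {
  "plan": [
    [0, 0, -7, 0, 0, 0],
    [0, 0, -13, 0, 0, 0],
    [0, 0, -14, 0, 0, 0],
    [0, 0, -14, 0, 0, 0],
    [0, 0, -14, 0, 0, 0]
  ]
}}

```text
t: 15.8
tool_pos: [450.2, -73.1, 13.4]
ee_rot: [-1.571, -0.0, 0.134]
contact_force: [-0.0, 0.4, 0.4]
finger_gap: 0.747
```

>>> {"op": "send_rows", "data": {
  "plan": [
    [0, 0, 0, 0, 0, 0],
    [0, 0, 0, 0, 0, 0],
    [0, 0, 0, 0, 0, 0],
    [0, 0, 0, 0, 0, 0],
    [0, 0, 0, 0, 0, 0],
    [0, 0, 0, 0, 0, 0]
  ],
  "fingers": 30,
  "newtons": 15
}}

```text
t: 16.3
tool_pos: [450.1, -73.1, 13.5]
ee_rot: [-1.571, 0.0, 0.134]
contact_force: [-0.2, 0.3, 0.4]
finger_gap: 0.453
```

>>> {"op": "send_rows", "data": {
  "plan": [
    [0, 0, 3, 0, 0, 0],
    [0, 0, 12, 0, 0, 0],
    [0, 0, 30, 0, 0, 0],
    [0, 0, 55, 0, 0, 0],
    [0, 0, 80, 0, 0, 0],
    [0, 0, 95, 0, 0, 0],
    [0, 0, 100, 0, 0, 0],
    [0, 0, 100, 0, 0, 0]
  ]
}}

```text
t: 16.97
tool_pos: [451.3, -73.3, 115.0]
ee_rot: [-1.573, -0.003, 0.134]
contact_force: [-0.3, -0.4, -1.3]
finger_gap: 0.448
```

>>> {"op": "send_rows", "data": {
  "plan": [
    [6, 8, 0, 0, 0, 0],
    [20, 27, 0, 0, 0, 0],
    [42, 56, 0, 0, 0, 0],
    [65, 87, 0, 0, 0, 0],
    [88, 118, 0, 0, 0, 0],
    [111, 148, 0, 0, 0, 0],
    [134, 179, 0, 0, 0, 0],
    [155, 207, 0, 0, 0, 0],
    [170, 227, 0, 0, 0, 0],
    [176.5, 236, 0, 0, 0, 0]
  ]
}}

```text
t: 17.8
tool_pos: [626.6, 167.4, 111.2]
ee_rot: [-1.567, 0.002, 0.138]
contact_force: [-0.6, 0.5, -1.0]
finger_gap: 0.45
```

>>> {"op": "send_rows", "data": {
  "plan": [
    [0, 0, 0, 0, 0, 0],
    [0, 0, 0, 0, 0, 0],
    [0, 0, -10, 0, 0, 0],
    [0, 0, -30, 0, 0, 0],
    [0, 0, -50, 0, 0, 0],
    [0, 0, -65, 0, 0, 0],
    [0, 0, -70, 0, 0, 0],
    [0, 0, -70, 0, 0, 0],
    [0, 0, -70, 0, 0, 0]
  ]
}}

```text
t: 18.55
tool_pos: [626.8, 162.4, 43.7]
ee_rot: [-1.571, -0.0, 0.133]
contact_force: [-0.5, -0.5, 0.4]
finger_gap: 0.448
```

>>> {"op": "send_rows", "data": {
  "plan": [
    [0, 0, -2, 0, 0, 0],
    [0, 0, -4, 0, 0, 0],
    [0, 0, -5, 0, 0, 0],
    [0, 0, -6, 0, 0, 0],
    [0, 0, -6.5, 0, 0, 0],
    [0, 0, -6.5, 0, 0, 0],
    [0, 0, -6.5, 0, 0, 0]
  ]
}}

```text
t: 19.13
tool_pos: [627.0, 163.1, 37.5]
ee_rot: [-1.571, -0.001, 0.134]
contact_force: [-1.2, -0.3, 3.5]
finger_gap: 0.446
```

>>> {"op": "send_rows", "data": {
  "plan": [
    [0, 0, 0, 0, 0, 0],
    [0, 0, 0, 0, 0, 0],
    [0, 0, 0, 0, 0, 0],
    [0, 0, 0, 0, 0, 0],
    [0, 0, 0, 0, 0, 0],
    [0, 0, 0, 0, 0, 0]
  ],
  "fingers": 70
}}

```text
t: 19.63
tool_pos: [626.6, 163.0, 36.7]
ee_rot: [-1.571, 0.0, 0.134]
contact_force: [-0.7, -0.2, -0.9]
finger_gap: 0.775
```

>>> {"op": "send_rows", "data": {
  "plan": [
    [0, 0, 5, 0, 0, 0],
    [0, 0, 25, 0, 0, 0],
    [0, 0, 50, 0, 0, 0],
    [0, 0, 75, 0, 0, 0],
    [0, 0, 95, 0, 0, 0],
    [0, 0, 100, 0, 0, 0],
    [0, 0, 100, 0, 0, 0]
  ]
}}

```text
t: 20.22
tool_pos: [627.9, 163.5, 139.1]
ee_rot: [-1.571, -0.004, 0.134]
contact_force: [0.2, -0.2, 0.0]
finger_gap: 0.8
```

>>> {"op": "send_rows", "data": {
  "plan": [
    [-10, 4, 0, 0, 0, 0],
    [-35, 14, 0, 0, 0, 0],
    [-65, 26, 0, 0, 0, 0],
    [-95, 38, 0, 0, 0, 0],
    [-125, 50, 0, 0, 0, 0],
    [-152, 61, 0, 0, 0, 0],
    [-168, 67, 0, 0, 0, 0],
    [-172.5, 69, 0, 0, 0, 0],
    [-172.5, 69, 0, 0, 0, 0],
    [-172.5, 69, 0, 0, 0, 0]
  ]
}}

```text
t: 21.05
tool_pos: [454.6, 231.0, 136.3]
ee_rot: [-1.572, 0.0, 0.133]
contact_force: [0.1, -0.6, -0.4]
finger_gap: 0.804
```

```bash
python3 snap.py b1 scene top wrist; python3 w.py scene_b1 626.5 163 78;python3 w.py top_b1 626.5 163 78; python3 w.py wrist_b1 454 243 68
```

```text
21.05 [454.6 231.  136.3] [-1.572  0.     0.133] [ 0.1 -0.6 -0.4] 0.8038781432060675
1315 [671.  207.3  80.8] [582.3 118.4  15.6]
band 80 (array([630.52889262, 162.36450789]), np.float64(15.353429737674212))
top 88 [630.6 162.   75.8]
1288 [671.2 207.8  81. ] [581.6 118.4  13.6]
band 22 (array([627.6784895, 162.2687183]), np.float64(19.150845718033118))
top 93 [626.5 161.5  75.5]
1936 [475.7 266.8  69.5] [430.9 221.7  33.3]
band 129 (array([453.25185725, 243.87568357]), np.float64(22.63949505153409))
top 319 [453.2 244.7  66.7]
```

View pics/scene_b1.png

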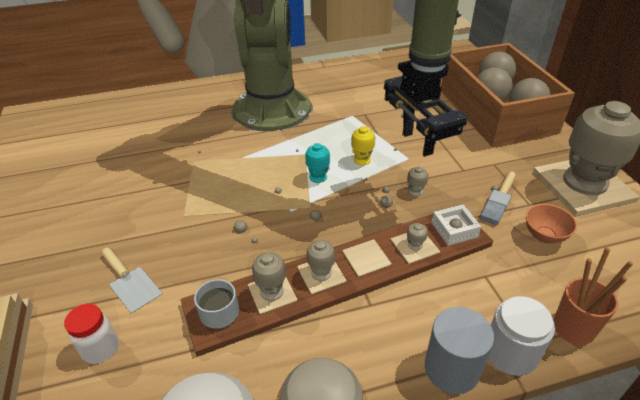

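View pics/wrist_b1.png

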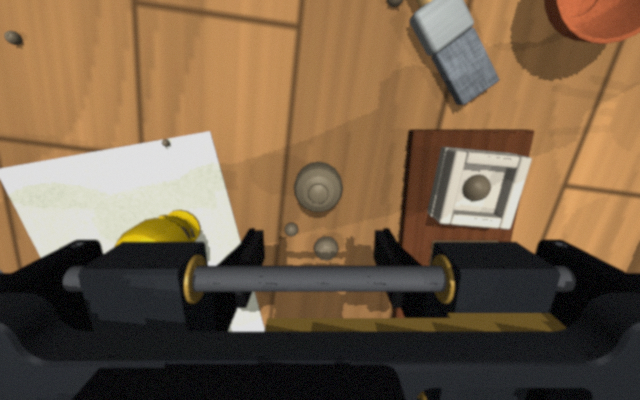

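```bash
python3 - <<'E'
from h import *
for n in ["top0","scene0"]:
    z=np.load(f"pics/{n}.npz"); W=cloud(z['p'],z['d'].astype(float),z)
    h=cv2.cvtColor(z['p'],cv2.COLOR_RGB2HSV)
    for lo,hi in[(24,32),(85,95)]:
        m=(h[...,0]>=lo)&(h[...,0]<=hi)&(h[...,1]>200)&(W[...,0]<420)&(W[...,2]>15)&(abs(W[...,1])<300)
        if m.sum(): print(n,lo,m.sum(),W[m].min(0).round(),W[m].max(0).round())
E
```

```text
scene0 24 441 [298. 138.  17.] [339. 186.  96.]
scene0 85 305 [334.  16.  15.] [373.  64.  98.]
```

>>> {"op": "send_rows", "data": {
  "plan": [
    [-0.4, 6, -3, 0, 0, 0],
    [-0.4, 11.5, -15, 0, 0, 0],
    [-0.4, 11.5, -40, 0, 0, 0],
    [-0.4, 11.5, -70, 0, 0, 0],
    [-0.4, 11.5, -98, 0, 0, 0],
    [-0.4, 11.5, -112, 0, 0, 0],
    [-0.4, 11.5, -115, 0, 0, 0],
    [-0.4, 11.5, -115, 0, 0, 0],
    [-0.4, 11.5, -115, 0, 0, 0],
    [-0.4, 11.5, -115, 0, 0, 0]
  ]
}}

```text
t: 22.03
tool_pos: [455.2, 244.3, 23.5]
ee_rot: [-1.57, -0.003, 0.133]
contact_force: [0.5, -0.3, -0.0]
finger_gap: 0.805
```

>>> {"op": "send_rows", "data": {
  "plan": [
    [0, 0, 0, 0, 0, 0],
    [0, 0, 0, 0, 0, 0],
    [0, 0, 0, 0, 0, 0],
    [0, 0, 0, 0, 0, 0],
    [0, 0, 0, 0, 0, 0],
    [0, 0, 0, 0, 0, 0]
  ],
  "fingers": 35,
  "newtons": 18
}}

```text
t: 22.53
tool_pos: [453.9, 243.4, 22.1]
ee_rot: [-1.571, -0.0, 0.134]
contact_force: [-0.7, 0.1, 2.7]
finger_gap: 0.52
```

>>> {"op": "send_rows", "data": {
  "plan": [
    [0, 0, 3, 0, 0, 0],
    [0, 0, 12, 0, 0, 0],
    [0, 0, 30, 0, 0, 0],
    [0, 0, 55, 0, 0, 0],
    [0, 0, 85, 0, 0, 0],
    [0, 0, 105, 0, 0, 0],
    [0, 0, 110, 0, 0, 0],
    [0, 0, 110, 0, 0, 0]
  ]
}}

```text
t: 23.2
tool_pos: [455.0, 243.9, 133.7]
ee_rot: [-1.571, -0.004, 0.133]
contact_force: [0.5, 0.1, -1.3]
finger_gap: 0.513
```

>>> {"op": "send_rows", "data": {
  "plan": [
    [6, -6, 0, 0, 0, 0],
    [22, -23, 0, 0, 0, 0],
    [44, -46, 0, 0, 0, 0],
    [67, -70, 0, 0, 0, 0],
    [90, -95, 0, 0, 0, 0],
    [113, -119, 0, 0, 0, 0],
    [136, -143, 0, 0, 0, 0],
    [156, -164, 0, 0, 0, 0],
    [169, -178, 0, 0, 0, 0],
    [174.7, -183.5, 0, 0, 0, 0]
  ]
}}

```text
t: 24.03
tool_pos: [629.4, 54.8, 128.7]
ee_rot: [-1.572, 0.004, 0.128]
contact_force: [0.1, -0.7, -0.8]
finger_gap: 0.516
```

>>> {"op": "send_rows", "data": {
  "plan": [
    [0, 0, 0, 0, 0, 0],
    [0, 0, 0, 0, 0, 0],
    [0, 0, -10, 0, 0, 0],
    [0, 0, -30, 0, 0, 0],
    [0, 0, -55, 0, 0, 0],
    [0, 0, -74, 0, 0, 0],
    [0, 0, -80, 0, 0, 0],
    [0, 0, -80, 0, 0, 0],
    [0, 0, -80, 0, 0, 0]
  ]
}}

```text
t: 24.78
tool_pos: [628.2, 61.1, 52.3]
ee_rot: [-1.57, -0.0, 0.135]
contact_force: [0.3, -0.1, -0.3]
finger_gap: 0.517
```

>>> {"op": "send_rows", "data": {
  "plan": [
    [0, 0, -2, 0, 0, 0],
    [0, 0, -4, 0, 0, 0],
    [0, 0, -5, 0, 0, 0],
    [0, 0, -6, 0, 0, 0],
    [0, 0, -6.5, 0, 0, 0],
    [0, 0, -6.5, 0, 0, 0],
    [0, 0, -6.5, 0, 0, 0]
  ]
}}

```text
t: 25.37
tool_pos: [628.9, 59.9, 46.1]
ee_rot: [-1.571, -0.001, 0.134]
contact_force: [-1.8, -0.3, 4.5]
finger_gap: 0.518
```

Contact; release, rise and back away.

>>> {"op": "send_rows", "data": {
  "plan": [
    [0, 0, 0, 0, 0, 0],
    [0, 0, 0, 0, 0, 0],
    [0, 0, 0, 0, 0, 0],
    [0, 0, 0, 0, 0, 0],
    [0, 0, 0, 0, 0, 0],
    [0, 0, 0, 0, 0, 0]
  ],
  "fingers": 75
}}

```text
t: 25.87
tool_pos: [628.5, 59.9, 45.2]
ee_rot: [-1.571, 0.0, 0.134]
contact_force: [0.5, -0.7, -0.3]
finger_gap: 0.835
```

>>> {"op": "send_rows", "data": {
  "plan": [
    [0, 0, 5, 0, 0, 0],
    [0, 0, 25, 0, 0, 0],
    [0, 0, 50, 0, 0, 0],
    [0, 0, 80, 0, 0, 0],
    [0, 0, 110, 0, 0, 0],
    [0, 0, 140, 0, 0, 0],
    [0, 0, 150, 0, 0, 0],
    [0, 0, 150, 0, 0, 0]
  ]
}}

```text
t: 26.53
tool_pos: [630.5, 60.7, 199.2]
ee_rot: [-1.571, -0.007, 0.134]
contact_force: [1.0, 0.7, -1.1]
finger_gap: 0.865
```

>>> {"op": "send_rows", "data": {
  "plan": [
    [-10, 15, 0, 0, 0, 0],
    [-35, 40, 0, 0, 0, 0],
    [-60, 70, 0, 0, 0, 0],
    [-90, 100, 0, 0, 0, 0],
    [-110, 130, 0, 0, 0, 0],
    [-125, 160, 0, 0, 0, 0],
    [-140, 190, 0, 0, 0, 0],
    [-150, 220, 0, 0, 0, 0],
    [-155, 240, 0, 0, 0, 0],
    [-155, 240, 0, 0, 0, 0]
  ]
}}

```text
t: 27.37
tool_pos: [468.5, 305.6, 193.8]
ee_rot: [-1.568, 0.003, 0.143]
contact_force: [-1.2, 0.6, 0.4]
finger_gap: 0.866
```

>>> {"op": "send_rows", "data": {
  "plan": [
    [0, 0, 0, 0, 0, 0],
    [0, 0, 0, 0, 0, 0],
    [0, 0, 0, 0, 0, 0],
    [0, 0, 0, 0, 0, 0]
  ]
}}

```text
t: 27.7
tool_pos: [474.1, 298.3, 194.7]
ee_rot: [-1.572, 0.001, 0.131]
contact_force: [0.4, -0.0, 0.3]
finger_gap: 0.866
```

```bash
python3 snap.py e scene top; for n in scene top; do python3 w.py ${n}_e 658 -134 120;python3 w.py ${n}_e 642.4 -35.5 106;python3 w.py ${n}_e 628.3 60 92;python3 w.py ${n}_e 626.5 163 78;done; sed "s/0.npz/_e.npz/" b.py >b2.py; python3 b2.py
```

```text
27.7 [474.1 298.3 194.7] [-1.572e+00  1.000e-03  1.310e-01] [ 0.4 -0.   0.3] 0.8656655264454616
2194 [702.8 -89.1 122.5] [ 627.1 -178.6   14.7]
band 263 (array([ 659.71712185, -133.30611794]), np.float64(26.657330963621884))
top 146 [ 661.8 -134.3  117.7]
1810 [686.6   8.9 109.1] [604.9 -79.7  14.7]
band 164 (array([644.57659006, -35.08588603]), np.float64(22.828670410983456))
top 125 [646.1 -36.  103.3]
1524 [672.7 104.8  94.3] [585.4  15.2  15.3]
band 120 (array([630.48148604,  60.36759609]), np.float64(20.057253728162813))
top 112 [632.2  59.2  89.3]
1321 [670.8 207.5  81.4] [582.5 118.6  15.2]
band 81 (array([629.64116655, 162.58567782]), np.float64(15.626693641882616))
top 80 [629.8 162.8  75.8]
1495 [698.8 -89.2 123.4] [ 613.8 -178.5   14.7]
band 81 (array([ 658.75637303, -135.086537  ]), np.float64(28.430840154642805))
top 131 [ 656.8 -134.2  117.8]
1354 [680.4   8.7 109.8] [597.5 -80.5  14.3]
band 55 (array([643.36474347, -36.67686464]), np.float64(25.573463019135726))
top 127 [642.1 -36.4 103.3]
1290 [672.  104.1  96.6] [584.   16.9  14.3]
band 32 (array([628.83213563,  59.08584632]), np.float64(22.307139445611725))
top 111 [626.8  58.7  89.2]
1296 [671.  207.7  82. ] [581.7 118.5  14.2]
band 18 (array([627.22496799, 162.603767  ]), np.float64(19.079786116843284))
top 91 [626.9 161.1  75.8]
top [639.7 -26.1] [69.  49.9] 7.8 [627.6 -19.   24.7]
top [612.1  57.7] [42.9 73.3] 0.9 [606.1  65.   24.6]
top [608.5 160.5] [38.2 69.7] 0.7 [604.  166.6  24.7]
scene [626.6 164. ] [74.9 73.1] 7.2 [635.7 157.9  24.6]
scene [628.5  61.4] [74.7 73. ] 7.4 [639.9  57.4  24.6]
scene [643.  -34.1] [73.7 72.3] 7.7 [655.4 -37.5  24.7]
scene [ 659.1 -132.5] [73.5 72.4] 7.5 [ 672.7 -134.1   24.7]
```

View pics/scene_e.png

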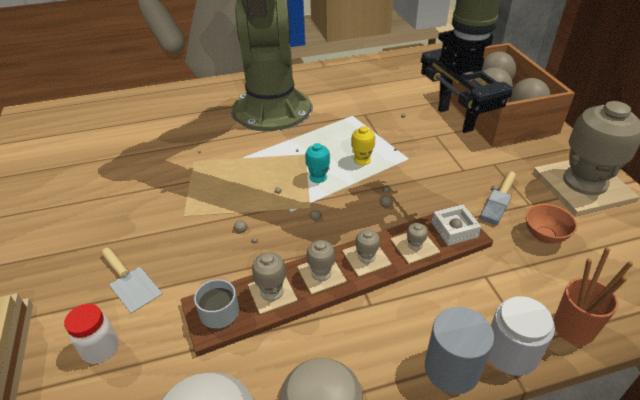

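View pics/top_e.png

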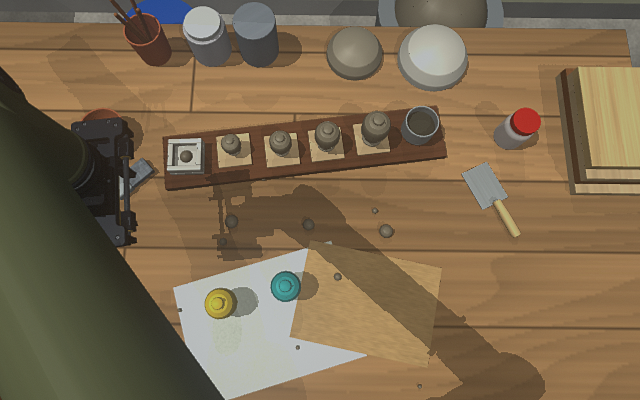

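All four heads stand upright on their bats in height order from the pot; in the scene view they are at about (269,272), (320,258), (367,243) and (417,235). The arm is well clear of everything.

```bash
python3 -c "
from bench import ticket
print(ticket.close_job())"
```

```text
the job is handed in; nothing more can be done
None
```

I moved the four heads onto the bats by their hair bands. From the water pot to the plaster mould they stand d, c, b, a, tallest to smallest, and I handed the job in at about 28 s of the 112 s allowed.

- **Position:** In the last scene and top pictures all four stand upright, each about 1–3 mm from the middle of its bat. The two cameras differ by up to 2–3 mm.
- **Weakest check:** Head a's hair band fit is the least certain. The scene camera puts it about 3 mm off in x and the top camera under 1 mm. Its fitted radius in the scene view was also too small, because few points were visible.
- **Bats:** In the last top picture the bat outlines could not be used because the heads hid them. The bat positions come from the first top and scene pictures, which agreed to about 2 mm. The last scene picture confirmed them.
- **Everything else:** The turquoise and yellow look-alikes and the clay lumps were not touched. The forces reported at the end of each move stayed under about 7 N. The gripper ended open and well clear.

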